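Tip the packing block down into the corner jig

ROBOT

A 6-joint arm with a two-finger parallel gripper is mounted at the origin on a cart in front of the work surface, level with it; the furniture and walls round the work are solid. World frame = base frame: x ahead of the robot, y to its left, z up, the work surface at z = 0. Lengths are in m, angles in degrees, forces in N, time in s.
With the tool pointing down it reaches from about 0.275 to 0.775 m from the base axis. Payload 14.6 kg.
Tool frame: the origin (TCP) lies at the very end of the fingers, on their centre line; the grasp point (between the pads) lies 19 mm behind it; z points along the fingers, y is the direction in which the jaws open and shut (so a half turn about z gives the same grasp; the last joint's range is limited). The gripper opens to 85 mm and grips with 20 to 120 N. Pads are 22 mm wide; open, the fingers measure 114 mm over their backs; the gripper's body (76 mm by 85 mm) begins 54 mm behind the grasp point. The pads swing forward as they close: fully open they stand 13 mm farther back than shut.
Start: joints at [-72.897, 15.075, -2.767, 72.158, 0, 81.102], TCP at [0.23, -0.472, 0.231] pointing down, gripper open.
Joint ranges: [-151.79, 151.79], [-50.71, 97.33], [-67.44, 78.34], [-121.81, 120.89], [-77.56, 73.72], [-180, 180]. Speed limits (degrees/s): [108.29, 108.29, 147.25, 159.86, 180, 180].

INTERFACE

Orientations are given as a 3x3 rotation matrix whose columns are the frame's x, y, z axes.
In Python, from cell import robot gives the robot as it stands. Calls block until the motion is done:
- robot.move_ptp(position, orientation): joint-space move of the TCP to a pose.
- robot.move_l(position, v=0.15, attitude=None, f_stop=None): straight line of the TCP; attitude=None keeps the orientation; v is the mean speed in m/s. With f_stop (N) it stops when the force on the tool has changed by that much, and returns True; else False.
- robot.move_j(angles): joint-space move.
- robot.gripper_to(opening, squeeze=None): opening from 0.0 (shut) to 1.0 (fully open); squeeze is the grip in N (None keeps the last); returns when the fingers have stopped.
- robot.dwell(seconds).
- robot.solve_ik(position, orientation): joint angles nearest the present ones, or None.
- robot.snapshot(name): name is "side" or "top"; returns a dict with "img" (384x512x3 uint8, blue, green, red), "vfov" (degrees; the focal length in pixels is half the picture's height over the tangent of half this angle, whatever the lens; pixels are square), "cx", "cy" (the principal point, pixels), "origin" and "orientation" of the camera in the world. Camera axes: x right, y down, z forward; pixel columns grow to the right and rows downward; lengths in m; the calibration is good to about 2 mm. A picture is of the moment at which its call begins. There is no depth.
A pose or a line that the arm cannot do raises robot.PlanningError and nothing moves.
- robot.finish_job(): hands the job in, once; it reports no verdict.
Readings, each from a call of its own:
- robot.read_time_s(): time.
- robot.read_q(): joint angles.
- robot.read_qvel(): joint speeds.
- robot.read_joint_torque(): joint torques, N m.
- robot.read_position(): TCP position.
- robot.read_tcp_rot(): TCP orientation.
- robot.read_force(): force on the tool from outside, world axes, zero at the start.
- robot.read_moment(): the same for the moment, N m.
- robot.read_width(): opening from 0.0 (shut) to 1.0 (fully open).
Only numpy, scipy, OpenCV 4.12 (cv2) and the standard library are available. Lean on these libraries where they do the work, as an engineer would, in place of code of your own. Each camera call takes 0.05 s, during which the arm holds its last target.

TASK

The wooden packing block is standing on end on the corner jig board. By pushing only, without lifting or carrying it, tip it over so that it lies flat on a broad face, and push it snugly into the corner of the jig: one long side flush against the far stop strip and one end touching the left stop strip. Leave the V-block, the oil bottle and the tape measure where they stand.

Things in the scene. Friction and masses are not known exactly. Their poses are not given: they have to be found in the camera images.
- jig_board: Fixed corner jig: plywood board 220 x 360 x 18 mm with an aluminium stop strip along its far edge and one along its left edge, 25 mm wide, 22 mm high above the plywood. Origin: centre of its underside; x away from the robot (within 0.12 rad), y left, z up. Far stop: inner face at x = +85 mm, over the whole length. Left stop: inner face at y = +155 mm, from x = -70 to +75 mm. Plywood top: z = 18 mm.
- stop_corner (a point): The inner corner of the jig: where the inner faces of the far stop and the left stop meet, at the height of the plywood top. Axes as the jig board's. The near and right sides have no stop.
- block_center (a point): Centre of the loose beech packing block, 65 (own x, width) x 110 (own y, length) x 38 mm (own z, thickness); the broad 65 x 110 faces look to own +z and -z. It starts standing on end, own y up, centre 55 mm above the plywood, broad faces looking left and right along the jig's y within 0.3 rad. Lying on a broad face, its centre is 19 mm above the plywood.
- v_block: Loose steel V-block, 45 x 40 x 30 mm, standing on the near right part of the jig board; a bystander. Origin at the centre of its underside.
- oil_bottle: Yellow oil bottle with red cap, 57 mm across and 165 mm high, standing on the bench to the right of the jig; a bystander. Origin at the centre of its underside.
- tape_measure: Yellow and black tape measure, 34 x 72 x 63 mm, standing on the bench to the right of the jig; a bystander. Origin at the centre of its underside.
- packing_block: The same packing block, 0.11 to 0.23 kg; origin at the centre of the broad face on its own -z side, same axes. Pushed sideways near the top of a broad face it tips about its lower edge without sliding and falls by itself once it leans more than about 20 degrees. Lying flat it slides when pushed.

How it is judged (in metres and radians):
On the way:
1. the block has been tipped over and lies flat on a broad face on the plywood (angle between the z axis of block_center and the z axis of jig_board, either way round below 0.06 rad and z of block_center in the frame of jig_board between 0.033 and 0.041 m), for 0.2 s.
At the end, for the whole second after the job is handed in: The block lies at rest flat on a broad face on the plywood, its long side within 3 mm of the far stop and its end within 3 mm of the left stop, parallel to the far stop within 0.04 rad (all of step 1 and angle between the y axis of block_center and the y axis of jig_board, either way round below 0.04 rad and x of block_center in the frame of jig_board between 0.0495 and 0.0555 m and y of block_center in the frame of jig_board between 0.097 and 0.103 m and linear speed of packing_block below 0.01 m/s); the robot touches nothing.
It fails at once if the packing block is lifted or carried (its centre more than 15 mm above its height when standing, or while it is level more than 10 mm above its height when lying flat) (z of block_center in the frame of jig_board above 0.088 m or (angle between the y axis of block_center and the z axis of jig_board, either way round above 1.45 rad and z of block_center in the frame of jig_board above 0.047 m)).
It fails at once if the packing block falls off the jig board (z of block_center in the frame of jig_board below 0.025 m).
It fails at once if the v block is moved by more than 15 mm or tipped (distance of v_block from where it was at the start of the episode above 0.015 m or angle between v_block's own z axis and vertical above 0.3 rad).
It fails at once if the oil bottle is moved by more than 15 mm or tipped (distance of oil_bottle from where it was at the start of the episode above 0.015 m or angle between oil_bottle's own z axis and vertical above 0.3 rad).
It fails at once if the tape measure is moved by more than 15 mm or tipped (distance of tape_measure from where it was at the start of the episode above 0.015 m or angle between tape_measure's own z axis and vertical above 0.3 rad).
It also fails if it takes over 48 s, if anything falls off the work surface, if the arm or the gripper's body presses on something with over 40 N, if the wrist force passes 120 N, or if a joint passes its speed limit or range.

## Working session

There is one attempt and no reset: what is moved stays moved. The work goes in short steps, each a Python script; the robot and the scene stay as the last script left them, time stands still between calls to the robot, and variables do not carry over. Pictures are saved under pics/ and viewed, and the job is handed in when it is done.

```bash
ls; mkdir -p pics; python3 - <<'E'
from cell import robot
import cv2, pickle
for n in ("side","top"):
    s=robot.snapshot(n); cv2.imwrite(f"pics/{n}0.png",s["img"]); pickle.dump(s,open(f"{n}0.pkl","wb"))
    print(n,s["vfov"],s["cx"],s["cy"],s["origin"],s["orientation"],[k for k in s])
print(robot.read_tcp_rot(),robot.read_time_s())
E
```

```text
pics
side 57.69827824750576 258.63611017188015 192.35741478815513 [ 0.57493826 -0.75812948  0.47094691] [[ 0.99552967 -0.0649672   0.06855605]
 [-0.09077335 -0.45759593  0.88451465]
 [-0.02609347 -0.88678364 -0.46144761]] ['img', 'vfov', 'cx', 'cy', 'origin', 'orientation']
top 56.4374403970265 250.63483009291798 189.01696613074995 [ 0.50408168 -0.00127321  1.04783992] [[-0.02619904 -0.99491266  0.09727493]
 [-0.99950187  0.02778348  0.01496936]
 [-0.01759584 -0.09683429 -0.99514497]] ['img', 'vfov', 'cx', 'cy', 'origin', 'orientation']
[[ 8.98794150e-01  4.38370859e-01 -2.57978410e-04]
 [ 4.38370905e-01 -8.98793714e-01  8.99708054e-04]
 [ 1.62536419e-04 -9.21742565e-04 -9.99999562e-01]] 0.1
```

View pics/side0.png

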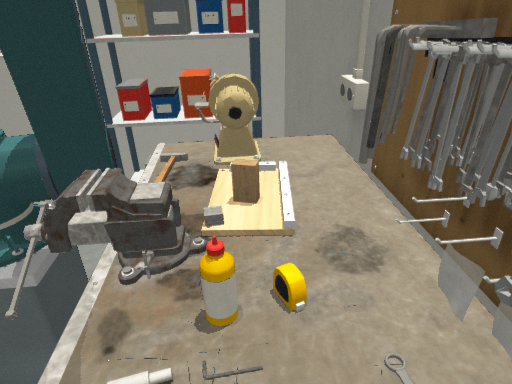

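View pics/top0.png

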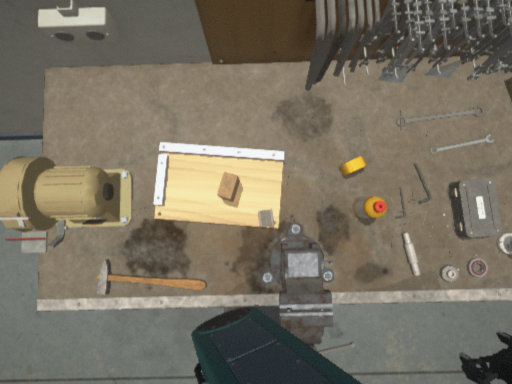

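The top view shows the jig at about (155–285, 142–228), the block at (229,187), the V-block at (266,217), the bottle at (375,207) and the tape at (352,166). I'll enlarge it.

```bash
python3 - <<'E'
import cv2,pickle
s=pickle.load(open("top0.pkl","rb"))["img"]
cv2.imwrite("pics/topc.png",cv2.resize(s[130:240,145:295],None,fx=5.3,fy=5.3,interpolation=cv2.INTER_CUBIC))
s=pickle.load(open("side0.pkl","rb"))["img"]
cv2.imwrite("pics/sidec.png",cv2.resize(s[140:250,190:310],None,fx=5.3,fy=5.3,interpolation=cv2.INTER_CUBIC))
E
```

```text
(no output)
```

View pics/topc.png

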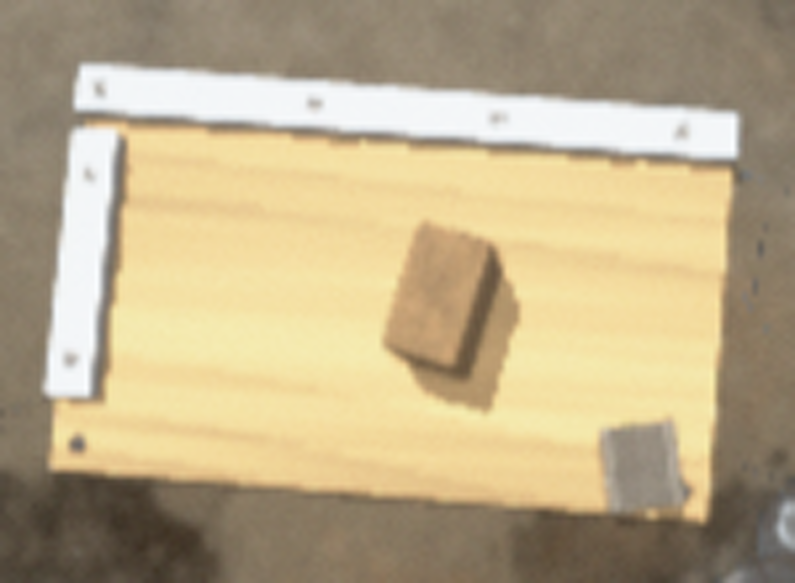

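View pics/sidec.png

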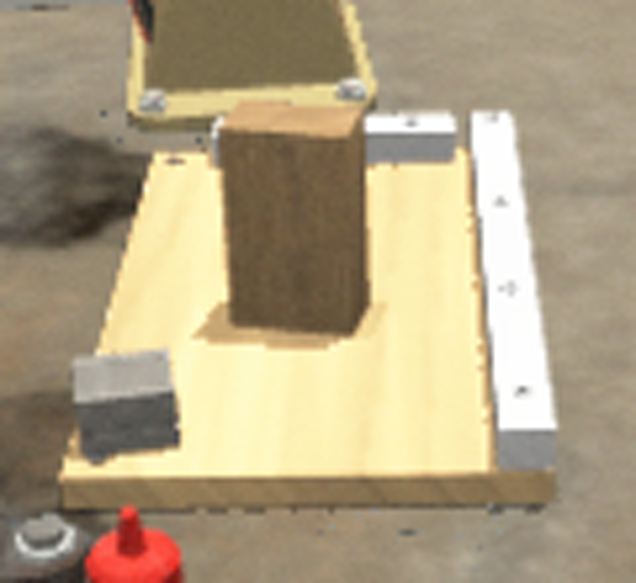

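```bash
cat > h.py <<'E'
import numpy as np, cv2, pickle
from scipy.optimize import least_squares
def proj(s,P):
    P=np.atleast_2d(P); R=np.array(s["orientation"]); c=(P-s["origin"])@R
    f=s["img"].shape[0]/2/np.tan(np.radians(s["vfov"]/2))
    return np.c_[s["cx"]+f*c[:,0]/c[:,2], s["cy"]+f*c[:,1]/c[:,2]]
def ray(s,uv,z):
    f=s["img"].shape[0]/2/np.tan(np.radians(s["vfov"]/2)); uv=np.atleast_2d(uv)
    d=np.c_[(uv[:,0]-s["cx"])/f,(uv[:,1]-s["cy"])/f,np.ones(len(uv))]@np.array(s["orientation"]).T
    o=np.array(s["origin"]); return o+d*((z-o[2])/d[:,2])[:,None]
def T2(p,pts):
    c,s=np.cos(p[2]),np.sin(p[2]); pts=np.atleast_2d(np.array(pts,float)).copy()
    q=pts.copy(); q[:,0]=p[0]+c*pts[:,0]-s*pts[:,1]; q[:,1]=p[1]+s*pts[:,0]+c*pts[:,1]; return q
def crop(uv,ox,oy,k): return (np.array(uv,float)+.5)/k-.5+[ox,oy]
E
python3 - <<'E'
from h import *
t=pickle.load(open("top0.pkl","rb")); s=pickle.load(open("side0.pkl","rb"))
ut=crop([(78,62),(740,112),(738,160),(73,112),(50,472),(706,523)],145,130,5.3)
Jt=np.array([(110,180,40),(110,-180,40),(85,-180,40),(85,180,40),(-110,180,18),(-110,-180,18)])/1e3
us=crop([(556,428),(495,428),(62,475),(492,472),(512,112),(472,112)],190,140,5.3)
Js=np.array([(110,-180,40),(85,-180,40),(-110,-180,18),(85,-180,18),(110,180,40),(85,180,40)])/1e3
f=lambda p:np.r_[(proj(t,T2(p,Jt))-ut).ravel(),(proj(s,T2(p,Js))-us).ravel()]
ft=lambda p:(proj(t,T2(p,Jt))-ut).ravel()
for g in (f,ft):
    r=least_squares(g,[.5,.1,0]); print(r.x, np.round(r.fun.reshape(-1,2),1).tolist()); p=r.x if g is ft else r.x
pj=least_squares(f,[.5,.1,0]).x
ub=crop([(427,220),(498,245),(461,372),(384,344)],145,130,5.3)
B=np.array([(32.5,19,128),(32.5,-19,128),(-32.5,-19,128),(-32.5,19,128)])/1e3
us=crop([(218,132),(358,138),(365,108),(231,320),(357,333)],190,140,5.3)
Bs=np.array([(-32.5,-19,128),(32.5,-19,128),(32.5,19,128),(-32.5,-19,18),(32.5,-19,18)])/1e3
for nm,fb in (("both",lambda p:np.r_[(proj(t,T2(p,B))-ub).ravel(),(proj(s,T2(p,Bs))-us).ravel()]),("top",lambda p:(proj(t,T2(p,B))-ub).ravel())):
    r=least_squares(fb,[pj[0],pj[1],0]); print(nm,r.x,np.round(r.fun.reshape(-1,2),1).tolist())
    d=r.x[:2]-pj[:2]; c,sn=np.cos(pj[2]),np.sin(pj[2]); print("in jig",c*d[0]+sn*d[1],-sn*d[0]+c*d[1],r.x[2]-pj[2])
print("vblock",ray(t,crop([(600,430),(672,420),(684,510),(609,512)],145,130,5.3),.048))
print("bottle,tape",ray(t,[(375,207)],.165),ray(t,[(352,166)],.063))
print("vise top",ray(t,[(280,258),(320,272),(295,228),(267,277),(328,275)],.03))
print("grinder",ray(t,[(110,195)],.15),ray(t,[(132,170),(132,225)],.02))
E
```

```text
[ 0.6179881   0.10642405 -0.10750854] [[-0.1, 0.5], [-0.2, 0.6], [-0.4, 0.2], [-0.1, -0.4], [-0.8, -0.4], [0.1, 0.2], [-0.1, 0.3], [0.6, 0.4], [-0.8, 0.6], [1.1, 0.1], [-0.1, 0.3], [-0.3, 0.4]]
[ 0.61823268  0.10563452 -0.10428447] [[0.0, 0.6], [0.0, 0.3], [-0.2, -0.1], [0.1, -0.3], [-0.4, -0.3], [0.5, -0.1]]
both [ 0.60636989  0.0717283  -0.31652916] [[-0.8, -0.2], [-0.2, -0.8], [-0.5, -0.8], [-0.1, 0.3], [-0.1, -0.4], [-1.6, 0.2], [0.5, 0.1], [0.1, 2.0], [-0.1, 1.7]]
in jig -0.00782822809706189 -0.03574208595307713 -0.20902061668750468
top [ 0.60538468  0.07065848 -0.33947836] [[-0.1, 0.1], [0.4, -0.2], [-0.5, -0.3], [0.1, 0.4]]
in jig -0.008692954923554944 -0.03691145116230428 -0.23196982179782585
vblock [[ 0.54040959 -0.00463398  0.048     ]
 [ 0.5446485  -0.04266486  0.048     ]
 [ 0.4973755  -0.04744567  0.048     ]
 [ 0.49735849 -0.00814151  0.048     ]]
bottle,tape [[ 0.53756907 -0.29175397  0.165     ]] [[ 0.65653403 -0.2687918   0.063     ]]
vise top [[ 0.40714242 -0.06313521  0.03      ]
 [ 0.36596097 -0.17309458  0.03      ]
 [ 0.48956755 -0.10825729  0.03      ]
 [ 0.35578765 -0.02514261  0.03      ]
 [ 0.35723433 -0.19491213  0.03      ]]
grinder [[0.5865649  0.36907001 0.15      ]] [[0.66997224 0.35892993 0.02      ]
 [0.51015712 0.35795704 0.02      ]]
```

```bash
cat >> h.py <<'E'
J=np.array([0.6181,0.1060,-0.106])
def jw(x,y,z): return T2(J,[(x,y,z)])[0]
def att(a):  # tool down, tool x at world angle a
    x=np.array([np.cos(a),np.sin(a),0]); z=np.array([0,0,-1.]); return np.c_[x,np.cross(z,x),z]
E
python3 - <<'E'
from h import *
from cell import robot
bp=np.array([.606,.0713]); psi=-.33
d=np.array([-np.sin(psi),np.cos(psi)]); a=np.arctan2(d[1],d[0])
st=bp-d*(.019+.045)
for aa in (a,a+np.pi):
    for z in (.3,.115): print(z,robot.solve_ik([*st,z],att(aa)))
for aa in (J[2],J[2]+np.pi,):
    print("px",robot.solve_ik(jw(-.04,.04,.026),att(aa)),robot.solve_ik(jw(.015,.1,.15),att(aa)))
for aa in (J[2],J[2]+np.pi,J[2]+np.pi/2,J[2]-np.pi/2):
    print("py",robot.solve_ik(jw(.0525,.0,.026),att(aa)),robot.solve_ik(jw(.0525,.03,.15),att(aa)))
E
```

```text
0.3 [ -6.92106716  20.8723858   16.42203334  85.54964754   0.
 101.98654008]
0.115 [ -6.92106716  24.17587143  -7.3843908   58.43973777   0.
 101.98654008]
0.3 [ -6.92106716  20.8723858   16.42203334  85.54964754   0.
 -78.01345992]
0.115 [ -6.92106716  24.17587143  -7.3843908   58.43973777   0.
 -78.01345992]
px [   6.68229372   29.87701604  -12.74089255   47.38209141    0.
 -167.24435366] [  10.66691712   31.70636385   11.59476515   69.88840129    0.
 -163.25973025]
px [  6.68229372  29.87701604 -12.74089255  47.38209141   0.
  12.75564634] [10.66691712 31.70636385 11.59476515 69.88840129  0.         16.74026975]
py [ 1.64174323e+00  3.63334809e+01  1.66284521e-01  5.38328036e+01
  0.00000000e+00 -1.72284904e+02] [   4.14976402   32.83171665   13.67667854   70.8449619     0.
 -169.77688335]
py [ 1.64174323 36.3334809   0.16628452 53.83280362  0.          7.71509586] [ 4.14976402 32.83171665 13.67667854 70.8449619   0.         10.22311665]
py [ 1.64174323 36.3334809   0.16628452 53.83280362  0.         97.71509586] [  4.14976402  32.83171665  13.67667854  70.8449619    0.
 100.22311665]
py [  1.64174323  36.3334809    0.16628452  53.83280362   0.
 -82.28490414] [  4.14976402  32.83171665  13.67667854  70.8449619    0.
 -79.77688335]
```

```bash
python3 - <<'E'
from h import *
from cell import robot
bp=np.array([.606,.0713]); psi=-.33
d=np.array([-np.sin(psi),np.cos(psi)]); a=np.arctan2(d[1],d[0])
st=bp-d*(.019+.045)
robot.move_l([.23,-.472,.34],v=.2)
robot.gripper_to(0.0)
robot.move_ptp([*st,.32],att(a))
robot.move_l([*st,.112],v=.2)
print(robot.read_time_s(),robot.read_position())
en=bp+d*(-.019+.045)
robot.move_l([*en,.112],v=.07)
robot.dwell(.3)
print(robot.read_time_s(),robot.read_force())
robot.move_l([*en,.2],v=.2)
back=bp-d*.1
robot.move_l([*back,.22],v=.25)
for n in ("side","top"):
    s=robot.snapshot(n); cv2.imwrite(f"pics/{n}1.png",s["img"]); pickle.dump(s,open(f"{n}1.pkl","wb"))
t=pickle.load(open("top1.pkl","rb"))["img"]
cv2.imwrite("pics/topc1.png",cv2.resize(t[130:240,145:295],None,fx=5.3,fy=5.3,interpolation=cv2.INTER_CUBIC))
print(robot.read_time_s())
E
```

```text
4.9 [0.58581307 0.01057584 0.11296091]
6.6333 [ 0.19456522 -0.0067123  -0.39663036]
7.9833
```

View pics/topc1.png

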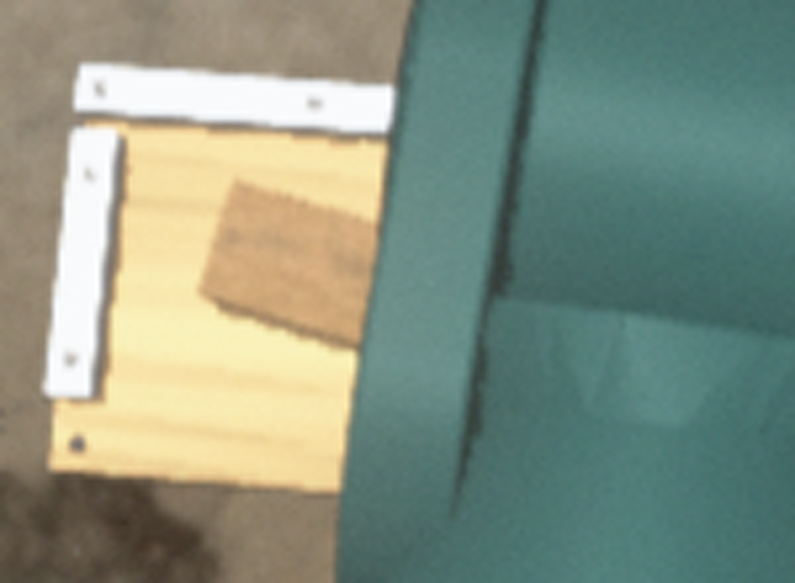

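View pics/side1.png

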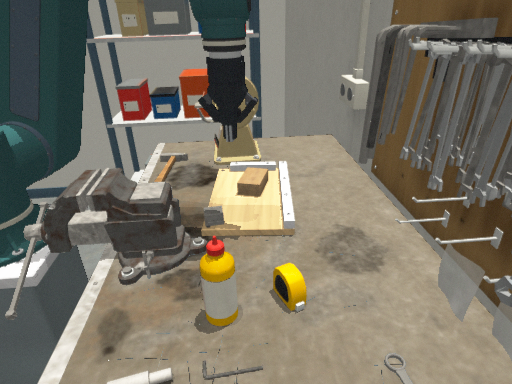

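The block lies flat with its left end at crop (237,180)–(200,293), and the bystanders haven't moved. Next is the +x push with both fingers spread, after measuring.

```bash
python3 - <<'E'
from h import *
t=pickle.load(open("top1.pkl","rb"))
w=ray(t,crop([(237,180),(200,293)],145,130,5.3),.056)[:,:2]
c,s=np.cos(J[2]),np.sin(J[2])
j=(w-J[:2])@np.array([[c,-s],[s,c]])
e=j[0]-j[1]; L=np.linalg.norm(e); e/=L
n=np.array([e[1],-e[0]])
ctr=j.mean(0)+.055*n
print(j,L,"axis",n,"yaw",np.arctan2(-e[1]*-1,e[0]),"ctr",ctr)
E
```

```text
[[ 0.0510845   0.08413721]
 [-0.0105093   0.0978635 ]] 0.06310473913674806 axis [-0.21751608 -0.97605674] yaw -0.21926889769057822 ctr [0.00832421 0.03731723]
```

```bash
python3 - <<'E'
from h import *
from cell import robot
A=att(J[2]+np.pi)
robot.move_ptp(jw(-.075,.037,.15),A)
robot.gripper_to(0.6)
robot.move_l(jw(-.075,.037,.028),v=.15)
print(robot.read_position(),robot.read_time_s(),robot.read_width())
r=robot.move_l(jw(.022,.037,.028),v=.05,f_stop=12)
p=robot.read_position(); c,s=np.cos(J[2]),np.sin(J[2]); d=p[:2]-J[:2]
print(r,c*d[0]+s*d[1],-s*d[0]+c*d[1],robot.read_force(),robot.read_time_s())
x=c*d[0]+s*d[1]
robot.move_l(jw(x-.04,.037,.028),v=.12)
robot.move_l(jw(x-.04,.037,.18),v=.2)
robot.gripper_to(0.0)
robot.move_ptp(jw(.0525,-.06,.18),att(J[2]+np.pi/2))
for n in ("side","top"):
    s=robot.snapshot(n); cv2.imwrite(f"pics/{n}2.png",s["img"]); pickle.dump(s,open(f"{n}2.pkl","wb"))
t=pickle.load(open("top2.pkl","rb"))["img"]; q=pickle.load(open("side2.pkl","rb"))["img"]
k=lambda i:cv2.resize(i,None,fx=5.3,fy=5.3,interpolation=cv2.INTER_CUBIC)
cv2.imwrite("pics/topc2.png",k(t[130:240,145:295]));cv2.imwrite("pics/sidec2.png",k(q[140:250,190:310]))
print(robot.read_time_s())
E
```

```text
[0.54792993 0.15079141 0.02873494] 10.825 0.5998103843662065
True 0.008623305624071587 0.03685444231519679 [-0.40645392 -0.90297559  0.12988713] 12.3333
15.625
```

View pics/topc2.png

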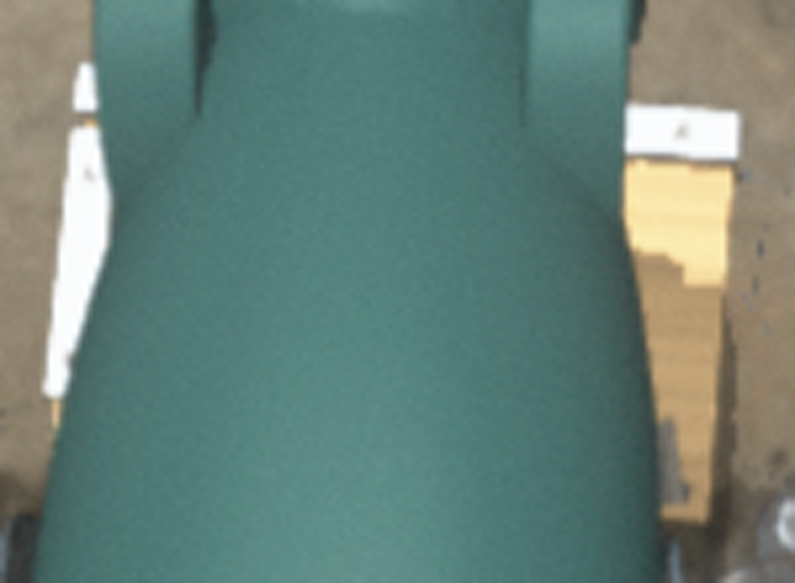

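View pics/sidec2.png

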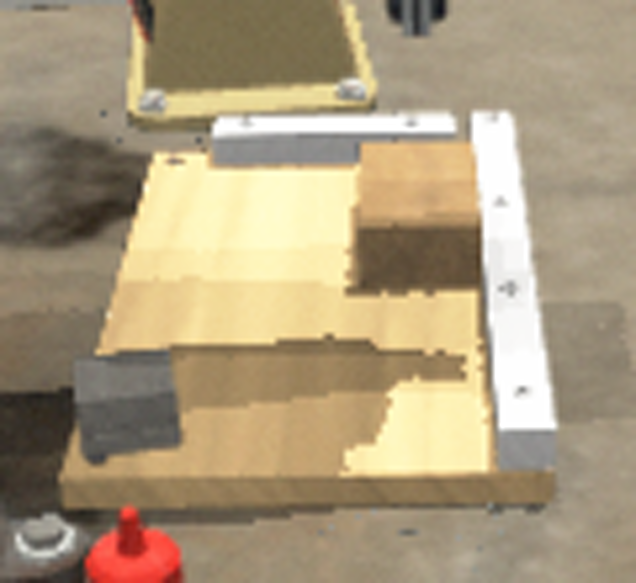

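The block is flush along the far stop in the side crop, from (360,145) to (480,285). Now I push its end toward the left stop.

```bash
cat >> h.py <<'E'
def wj(p):
    c,s=np.cos(J[2]),np.sin(J[2]); d=np.array(p)[:2]-J[:2]; return np.array([c*d[0]+s*d[1],-s*d[0]+c*d[1]])
E
python3 - <<'E'
from h import *
from cell import robot
robot.move_l(jw(.0525,-.06,.028),v=.2)
r=robot.move_l(jw(.0525,.05,.028),v=.05,f_stop=12)
p=wj(robot.read_position()); print("y push",r,p,robot.read_force(),robot.read_time_s())
robot.move_l(jw(.0525,p[1]-.03,.028),v=.12)
robot.move_l(jw(.0525,p[1]-.03,.12),v=.2)
A=att(J[2]+np.pi)
robot.move_ptp(jw(-.03,.1,.12),A)
robot.gripper_to(0.5)
robot.move_l(jw(-.03,.1,.028),v=.15)
r=robot.move_l(jw(.022,.1,.028),v=.04,f_stop=12)
p=wj(robot.read_position()); print("x push",r,p,robot.read_force(),robot.read_time_s())
robot.move_l(jw(p[0]-.04,.1,.028),v=.12)
robot.move_l(jw(p[0]-.04,.1,.2),v=.2)
robot.move_ptp([.40,.0,.32],A)
for n in ("side","top"):
    s=robot.snapshot(n); cv2.imwrite(f"pics/{n}3.png",s["img"]); pickle.dump(s,open(f"{n}3.pkl","wb"))
t=pickle.load(open("top3.pkl","rb"))["img"]; q=pickle.load(open("side3.pkl","rb"))["img"]
k=lambda i:cv2.resize(i,None,fx=5.3,fy=5.3,interpolation=cv2.INTER_CUBIC)
cv2.imwrite("pics/topc3.png",k(t[130:240,145:295]));cv2.imwrite("pics/sidec3.png",k(q[140:250,190:310]))
print(robot.read_time_s())
E
```

```text
y push True [0.05226265 0.03421899] [-0.74411549 -4.54508251  3.13307861] 18.2083
x push True [0.00861992 0.0997913 ] [0.43279063 0.64313725 0.71854559] 22.6667
25.45
```

View pics/topc3.png

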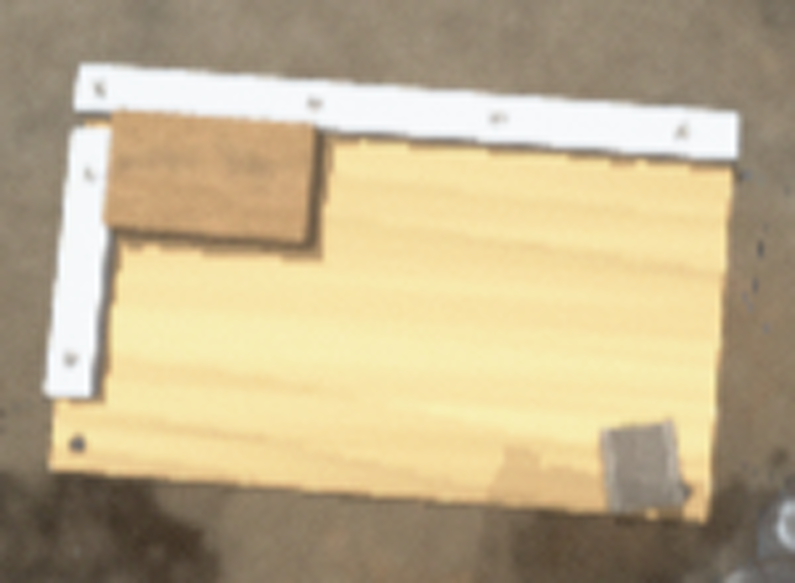

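View pics/sidec3.png

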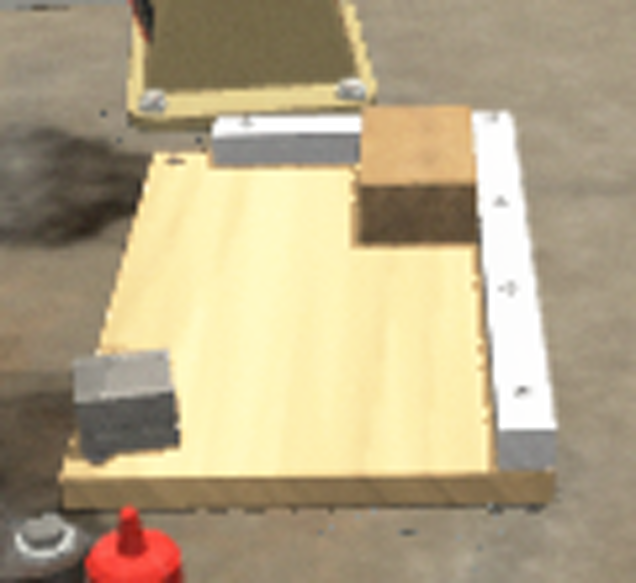

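```bash
python3 - <<'E'
from h import *
t=pickle.load(open("top3.pkl","rb"));s=pickle.load(open("side3.pkl","rb"))
ut=crop([(111,111),(318,123),(306,244),(104,228)],145,130,5.3)
B=np.array([(32.5,55,56),(32.5,-55,56),(-32.5,-55,56),(-32.5,55,56)])/1e3
us=crop([(361,184),(476,184),(358,242),(476,243)],190,140,5.3)
Bs=np.array([(-32.5,-55,56),(32.5,-55,56),(-32.5,-55,18),(32.5,-55,18)])/1e3
for fb in (lambda p:np.r_[(proj(t,T2(p,B))-ut).ravel(),(proj(s,T2(p,Bs))-us).ravel()],lambda p:(proj(t,T2(p,B))-ut).ravel()):
    r=least_squares(fb,[.65,.2,0]); print(wj(r.x),r.x[2]-J[2],np.round(r.fun,1))
# predicted corner pixels (crop) of the goal pose
g=np.r_[jw(.0525,.1,0)[:2],J[2]]
print("goal px",(proj(t,T2(g,B))-[145,130]+.5)*5.3-.5)
E
```

```text
[0.05170892 0.09941206] 0.004913625079790901 [ 0.2 -0.3 -0.2  0.1  0.   0.1 -0.8  0.3 -0.6  0.2  0.4 -0.2  0.3  1.2
  0.4  0.5]
[0.05194627 0.09886876] 0.010677673276575969 [ 0.3 -0.3 -0.1 -0.   0.3 -0.1 -0.5  0.4]
goal px [[111.2957193  107.27759658]
 [316.11616976 122.75857919]
 [304.80307361 243.54526212]
 [ 98.75404581 227.63638569]]
```

The fit puts the block at about (51.8, 99.2) mm in the jig, with yaw under 0.011 rad. One gentle confirming press on the end, then I hand in.

```bash
python3 - <<'E'
from h import *
from cell import robot
A=att(J[2]+np.pi/2)
robot.gripper_to(0.0)
robot.move_ptp(jw(.0525,.0,.16),A)
robot.move_l(jw(.0525,.0,.03),v=.2)
robot.move_l(jw(.0525,.024,.03),v=.1)
r=robot.move_l(jw(.0525,.042,.03),v=.025,f_stop=8)
p=wj(robot.read_position()); print("y push",r,p,robot.read_force(),robot.read_time_s())
robot.move_l(jw(.0525,p[1]-.03,.03),v=.1)
robot.move_l(jw(.0525,p[1]-.03,.2),v=.2)
robot.move_ptp([.40,.0,.32],A)
print(robot.read_time_s())
t=robot.snapshot("top"); pickle.dump(t,open("top4.pkl","wb"))
o=pickle.load(open("top3.pkl","rb"))["img"]
i=t["img"]; d=cv2.absdiff(i,o).max(2)
print("diff block region",d[145:180,150:215].max(),"vblock",d[205:228,255:285].max(),"bottle/tape",d[150:225,335:395].max())
k=cv2.resize(i[130:240,145:295],None,fx=5.3,fy=5.3,interpolation=cv2.INTER_CUBIC); cv2.imwrite("pics/topc4.png",k)
E
```

```text
y push True [0.05232762 0.0342212 ] [-0.86418597 -4.20026853  3.20189992] 29.2083
31.8583
diff block region 7 vblock 9 bottle/tape 10
```

View pics/topc4.png

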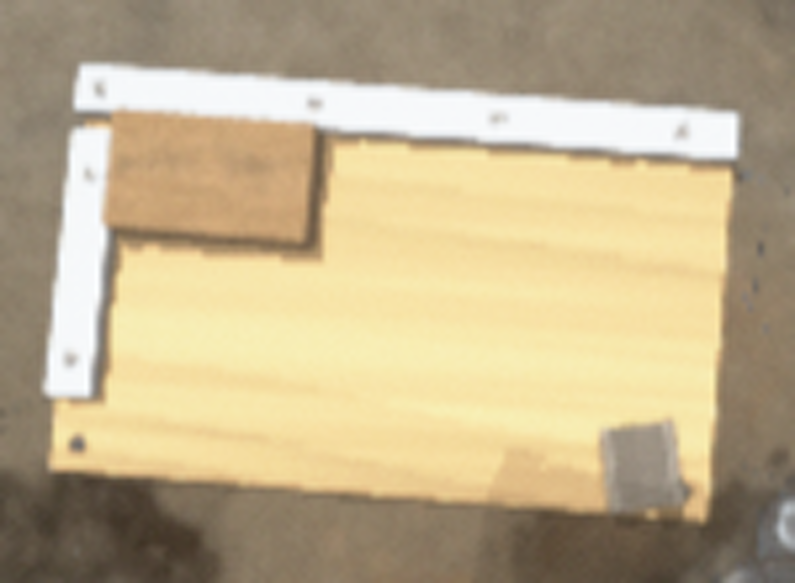

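The block sits in the corner, from (111,111) to (318,123) along its far side, and the picture is unchanged by the last press. The V-block is still at (643,467).

```bash
python3 - <<'E'
from cell import robot
robot.finish_job(); print("done")
E
```

```text
the job is handed in; nothing more can be done
done
```

I tipped the block over with a push near its top, so it fell flat. I then pushed it against the far stop with both fingers spread, slid its end to the left stop, and pressed once more in each direction before handing in at about 32 s.

- **Position:** the last camera fit put the block centre at about (51.7–51.9, 98.9–99.4) mm in the jig. The goal is (52.5, 100), with ±3 mm allowed. Yaw was 0.005–0.011 rad against a limit of 0.04.
- **Contact:** both confirming presses stopped at the same place as the first ones, to within about 0.01 mm. The finger faces were then about where a flush block should be.
- **Bystanders:** the V-block, bottle and tape showed no visible change between the last two top pictures. I compared them with the start by eye only, and they looked the same.
- **Disagreement:** fits from the two cameras differed by about 1 mm. That is within the stated 2 mm calibration, and no check failed. The job reports no verdict.

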